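Feel the end float of the pump set's floating shaft and leave it clear of both stops

TASK

Check the end float of the bare steel shaft between the blue motor and the pump: slide it along its axis towards the motor until it is firmly against its stop and hold it there a moment (about 10 N on the stop), then pull it the other way until it is firmly against the stop at the pump in the same way, never loading either stop with more than 20 N. Then leave the shaft standing at rest between the two stops, bearing on neither, let go of it, and do not disturb the other things on the bench.

Things in the scene. Friction and masses are not known exactly. Their poses are not given: they have to be found in the camera images.
- pump_set: Grey steel baseplate, 160 x 700 x 12 mm, bolted to the bench; carries motor, shaft and pump in line. Its y axis runs along the shaft from pump to motor, z up. Origin on the bench top below the shaft's axis, halfway between the mouths of the two coupling sleeves; the plate spans x = -80 to 80, y = -300 to 400 mm.
- motor: Blue finned electric motor, 140 mm in diameter, y = 150 to 378 mm, with a grey terminal box on top (top 190 mm above the bench, y = 180 to 270 mm) and a steel coupling sleeve in front. Fixed. Same origin and axes as the baseplate.
- pump: Aluminium gear pump with brass port plugs on a grey bracket, up to 137 mm above the bench, y = -150 to -262 mm, with a steel coupling sleeve in front. Fixed. Same origin and axes as the baseplate.
- motor_sleeve (a point): Centre of the mouth of the motor's coupling sleeve (70 mm in diameter, 60 mm long, black rubber lip at the mouth), 83 mm above the bench. Hidden deep inside is the rubber thrust button that stops the shaft; where it lies differs each time.
- pump_sleeve (a point): The same for the pump's coupling sleeve, whose mouth faces the motor's, 150 mm away, with its own hidden thrust button.
- shaft: Floating shaft: bright steel bar, 28 mm diameter, ~0.8 kg, its middle 150 mm bare between the sleeves, free room around. Origin mid-length on its axis, 83 mm above the bench; y along it to the motor. Only slides along y: 3 N of drag, stays where left. Float 4 to 16 mm, new each time; may start touching a stop. A stop's rubber yields 1 mm per 18 N and pushes back when relieved.
- guard: Loose yellow sheet-metal coupling guard, an arch 200 mm long (its y), 150 mm wide over its feet, 95 mm high, standing on its feet. Origin under its centre.
- spanner: Loose steel spanner, 180 mm long (its x), lying flat. Origin under its centre.
- oil_bottle: Loose white plastic oil bottle with a red cap, 56 mm in diameter, 150 mm high, upright. Origin at the centre of its foot.

How it is judged (in metres and radians):
On the way, in this order (a step that is already met when the one before it is completed fails the run):
1. the shaft is slid towards the motor and held firmly against the stop there (over 6 N on the stop for 0.3 s) (contact force between shaft and motor above 6 N), for 0.3 s.
2. the shaft is pulled the other way and held firmly against the stop at the pump (over 6 N on the stop for 0.3 s) (contact force between shaft and pump above 6 N), for 0.3 s.
At the end, for the whole second after the job is handed in: the shaft stands at rest (under 5 mm/s) somewhere between its stops and bears on neither of them (under 0.2 N on each) (contact force between shaft and motor below 0.2 N and contact force between shaft and pump below 0.2 N and linear speed of shaft below 0.005 m/s); the robot touches nothing.
It fails at once if the stop at the motor is loaded with more than 20 N (contact force between shaft and motor above 20 N).
It fails at once if the stop at the pump is loaded with more than 20 N (contact force between shaft and pump above 20 N).
It fails at once if the guard, spanner or oil bottle is moved by more than 20 mm (distance of any of guard, spanner, oil_bottle from where it was at the start of the episode above 0.02 m).
It also fails if it takes over 48 s, if anything falls off the work surface, if the arm or the gripper's body presses on something with over 40 N, if the wrist force passes 120 N, or if a joint passes its speed limit or range.

ROBOT

A 6-joint arm with a two-finger parallel gripper is mounted at the origin on the work surface. World frame = base frame: x ahead of the robot, y to its left, z up, the work surface at z = 0. Lengths are in mm, angles in rad, forces in N, time in s.
With the tool pointing down it reaches from about 400 to 925 mm from the base axis. Payload 12.5 kg.
Tool frame: the origin (TCP) lies between the finger pads; the fingertips stand 25 mm ahead of it and the grasp point (between the pads) lies 6 mm ahead of it; z points along the fingers, y is the line along which they close (so a half turn about z gives the same grasp; the last joint's range is limited). The gripper opens to 95 mm and grips with 3 to 60 N. Pads are 20 mm wide; open, the fingers measure 119 mm over their backs; the gripper's body (75 mm by 180 mm) begins 59 mm behind the grasp point.
Start: joints at [-1.217, 0.491, 1.559, -0, 1.092, -0.106], TCP at [277.379, -560.093, 239.661] pointing down, gripper open.
Joint ranges: [-3.1, 3.1], [-0.84, 2.19], [0.05, 2.79], [-1.13, 4.28], [0.06, 2.93], [-2.69, 2.69]. Speed limits (rad/s): [2.22, 2.22, 2.79, 3.14, 3.14, 3.14].

INTERFACE

Orientations are given as [roll, pitch, yaw] about the fixed x, y, z axes, in that order (R = Rz(yaw) Ry(pitch) Rx(roll)).
In Python, from cell import state, read_camera, job_done, cut_out gives the robot as it stands. The module is installed in compiled form; this text tells all that it offers.
- The arm moves only by the tool jog_arm, never from a script. Its argument "motion" is a list of rows, each a list of 2 entries, a list of its own where there are three numbers: the shift along the tool's x, y, z in mm, then the turn about the tool's z in rad. A call has 1 to 5 rows; each row is the pose to reach, as a shift and turn from the pose commanded when the call began, along the tool's axes at that moment; what a row does not reach only later rows make up. A row lasts 1/10 s, in which the tool goes at most 50 mm and 8.59 degrees, less where a joint would pass 70% of its speed; a pose out of reach is approached as far as the arm can. A call with a gripper value outside its range is refused whole. "grip" is the closure, from 0 (fully open) to 1 (shut), set as the call begins (left out, the last holds). The fingers move at their own pace and stop on an object; the grip force is fixed at half the most. Time passes only in rows, so rows that repeat a pose let the fingers close. It gives the time, the measured TCP pose, the force, the opening and the grip force at its end, in the units of the state.
- state(): the state, without advancing time (a new reading comes with each control period).
- read_camera(name): name is "side" or "top" or "wrist"; returns a dict with "img" (384x512x3 uint8, blue, green, red), "vertical_fov" (degrees; the focal length in pixels is half the picture's height over the tangent of half this angle, whatever the lens; pixels are square), "cx", "cy" (the principal point, pixels), "k1" (the pictures are not rectified: a ray, as slopes to the right and down, at radius r is drawn at 1 + k1 r^2 times it, then the intrinsics apply), "extrinsics" (4x4, takes a point from camera to world coordinates). Camera axes: x right, y up, looking along -z (the intrinsics and any distortion apply to the point x, -y, -z); pixel columns grow to the right and rows downward; lengths in mm; the calibration is good to about 2 mm. A picture is of the moment at which its call begins. There is no depth.
- job_done(): hands the job in; it is judged then, once.
Trained networks look in a picture, given as the dict that the camera call returned (one of the last four; its "shot" number tells which), for a name from the list of things; names that differ only in an ending like _2 or _b are one class to them, and where a whole thing is asked for, a point or a joint stands for the part that bears it (a point fixed in the world has none). Each returns a list of dicts, best first, with "p" (0 to 1); they miss things now and then, are a little off and sometimes report something else, mostly with a low value. They report only what shows in the picture. A call takes as long as a camera call.
- cut_out(name, picture): "region" (384x512 bool, what is visible of it) and "box" ([left, top, right, bottom] in pixels, round what is visible of it).
The state is a dict: "t": time; "joints": joint angles; "qvel": joint speeds; "tau": joint torques, N m; "eef_pos": TCP position; "tcp_rot": TCP orientation; "ft_force": force on the tool from outside, world axes, zero at the start; "moment": the same for the moment, N m; "opening": opening from 0.0 (shut) to 1.0 (fully open); "grip_force": force on a finger pad.
Only numpy, scipy, OpenCV 4.12 (cv2) and the standard library are available. Lean on these libraries where they do the work, as an engineer would, in place of code of your own. Each camera call takes 0.05 s, during which the arm holds its last target. There are 200 camera calls.

## Working session

There is one attempt and no reset: what is moved stays moved. The work goes in short steps, Python scripts to look and compute and a tool call to move; the robot and the scene stay as the last step left them, time stands still between calls to the robot, and variables do not carry over. Pictures are saved under pics/ and viewed, at most 10 in all, crops included, and the job is handed in when it is done.

Besides the shell and the picture viewer there is one more tool, called after "Emit:" in YAML: its name, and indented under it one key for each argument. jog_arm: Moves the arm, as the interface text tells. Its arguments: {"type":"object","properties":{"motion":{"type":"array"},"grip":{"type":"number"}},"required":["motion"]}

```bash
mkdir -p pics; cat > h.py <<'E'
import numpy as np, cv2
from cell import *
def ray(c,u,v):
    H=c["img"].shape[0]; f=H/2/np.tan(np.radians(c["vertical_fov"])/2)
    d=np.array([(u-c["cx"])/f,(v-c["cy"])/f]); s=d.copy()
    for _ in range(20): s=d/(1+c["k1"]*(s@s))
    E=np.array(c["extrinsics"]); return E[:3,3],E[:3,:3]@np.array([s[0],-s[1],-1])
def onz(c,u,v,z):
    o,d=ray(c,u,v); return o+d*(z-o[2])/d[2]
E
python3 - <<'E'
from h import *
print(state())
ims=[]
for n in("top","side"):
    c=read_camera(n); ims.append(c["img"]); print(n,c["vertical_fov"],np.round(c["extrinsics"],2).tolist())
    for k in("shaft","motor","pump","pump_set","guard","spanner","oil_bottle"):
        r=cut_out(k,c)
        if r:
            m=r[0]["region"]; v,u=np.nonzero(m); print(k,round(r[0]["p"],2),r[0]["box"],u.mean().round(1),v.mean().round(1), onz(c,u.mean(),v.mean(),83).round(0) if n=="top" else "")
    cv2.imwrite(f"pics/{n}.png",c["img"])
E
```

```text
{'t': 0.0, 'joints': array([-1.21658909e+00,  4.91583831e-01,  1.55944007e+00,  1.61291933e-05,
        1.09169902e+00, -1.05593361e-01]), 'qvel': array([ 0.00038931, -0.00119171, -0.0006356 ,  0.00081498, -0.0001085 ,
       -0.00113984]), 'tau': array([-3.90903206e-04, -6.12630343e+01, -2.58182824e+01,  6.91163982e-02,
        4.80283226e-02, -3.14533713e-05]), 'eef_pos': array([ 277.3098308 , -559.87634756,  239.04988477]), 'tcp_rot': array([-3.14047020e+00, -1.33351419e-04,  4.59793079e-01]), 'ft_force': array([ 0.68557139,  0.44334632, -1.15382437]), 'moment': array([ 0.01221389, -0.04162719, -0.01506412]), 'grip_force': 0.0, 'opening': 0.99636703493779}
top 50.782489737869675 [[-0.02, 0.99, -0.17, 472.79], [-1.0, -0.01, 0.01, -78.92], [0.01, 0.17, 0.99, 744.25], [0.0, 0.0, 0.0, 1.0]]
shaft 0.8 [150.0, 179.7, 238.2, 218.2] 193.3 197.9 [566.  14.  83.]
motor 0.82 [1.5, 105.3, 160.1, 212.5] 68.2 160.4 [634. 233.  83.]
pump_set 0.56 [0.0, 104.8, 366.3, 293.4] 179.1 197.0 [568.  38.  83.]
guard 0.61 [177.2, 67.4, 298.8, 171.8] 234.1 117.6 [704. -54.  83.]
spanner 0.63 [135.9, 250.5, 232.4, 297.4] 182.8 273.5 [443.  31.  83.]
oil_bottle 0.67 [295.7, 142.7, 331.6, 186.8] 313.7 162.9 [ 622. -188.   83.]
side 55.8558689541061 [[-0.89, 0.34, -0.31, 391.0], [-0.46, -0.67, 0.58, 302.01], [-0.01, 0.66, 0.75, 561.3], [0.0, 0.0, 0.0, 1.0]]
shaft 0.83 [209.6, 190.4, 280.5, 256.3] 244.9 224.8 
motor 0.7 [0.0, 242.3, 225.1, 384.0] 113.1 320.4 
pump 0.8 [261.6, 123.3, 359.8, 221.1] 314.6 170.5 
pump_set 0.64 [2.8, 120.6, 374.0, 384.0] 189.1 278.7 
guard 0.97 [132.7, 132.6, 253.3, 243.4] 192.7 185.3 
spanner 0.59 [258.0, 259.1, 346.9, 339.2] 303.7 298.7 
oil_bottle 0.65 [247.8, 105.4, 281.5, 178.1] 265.6 144.0
```

View pics/top.png

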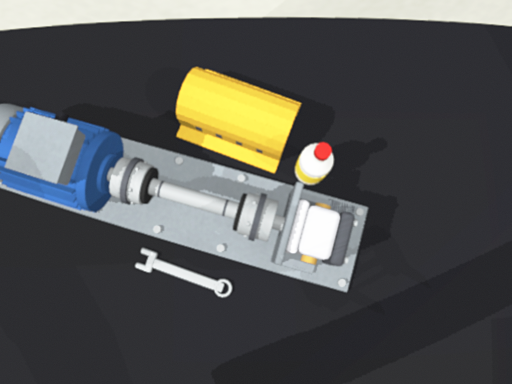

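View pics/side.png

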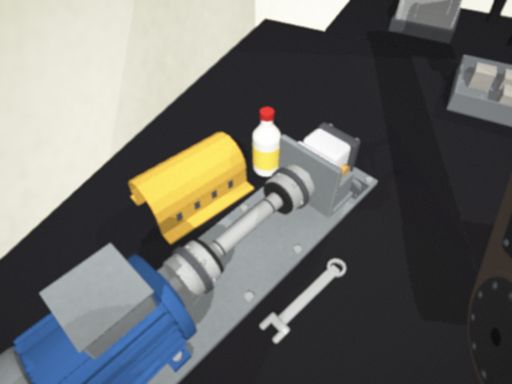

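The top view shows the shaft from (152,187) to (236,212), with the motor to the left, the pump to the right, the guard above and the spanner below. The side view agrees with this. Next I'll fit the shaft axis.

```bash
cat > ax.py <<'E'
from h import *
import sys
def axis(n):
    c=read_camera(n); r=cut_out("shaft",c)
    m=r[0]["region"].astype(np.uint8); v,u=np.nonzero(m)
    P=np.array([onz(c,a,b,83)[:2] for a,b in zip(u,v)]); 
    vx,vy,x,y=cv2.fitLine(P.astype(np.float32),cv2.DIST_HUBER,0,1,.01).ravel()
    d=np.array([vx,vy])*(1 if vy>0 else -1); t=(P-[x,y])@d
    lo,hi=np.percentile(t,[1,99]); mid=np.array([x,y])+d*(lo+hi)/2
    return c,mid,d,hi-lo
for n in sys.argv[1:]:
    c,mid,d,L=axis(n); print(n,mid.round(1),d.round(4),"yaw of y",np.arctan2(d[1],d[0]).round(4),"len",L.round(1))
    s=state(); print(s["eef_pos"].round(2),s["tcp_rot"].round(4),"t",s["t"])
    yaw=s["tcp_rot"][2]; # shaft along tool x
    a=np.arctan2(d[1],d[0]); print("turn world",[round(a-yaw+k*np.pi,4) for k in(-1,0)])
    R=cv2.Rodrigues(np.array([0,0,yaw]))[0]@np.diag([1,-1,-1]); print("tool shift",(R.T@np.r_[mid-s["eef_pos"][:2],0]).round(1))
    if n=="wrist": cv2.imwrite("pics/wrist_%d.png"%(s["t"]*100),c["img"])
E
python3 ax.py top side
```

```text
top [566.   15.3] [0.2774 0.9608] yaw of y 1.2897 len 147.4
[ 277.38 -560.1   239.69] [ 3.1414 -0.      0.4598] t 0.9
turn world [np.float64(-2.3116), np.float64(0.83)]
tool shift [ 514.  -387.6    0. ]
side [563.    7.7] [0.255  0.9669] yaw of y 1.313 len 147.2
[ 277.38 -560.07  239.66] [3.1416 0.     0.4598] t 1.0
turn world [np.float64(-2.2884), np.float64(0.8532)]
tool shift [ 507.9 -382.1    0. ]
```

Emit:
jog_arm:
  motion:
    - [[40, -30, 0], 0]
    - [[80, -60, 0], 0]
    - [[120, -90, 0], 0]
    - [[160, -120, 0], 0]
    - [[200, -150, 0], 0]
  grip: 0.3

```text
t: 1.5
eef_pos: [390.6, -335.2, 239.8]
tcp_rot: [3.141, -0.0, 0.459]
ft_force: [1.2, 0.4, 0.3]
opening: 0.706
grip_force: 0.0
```

Emit:
jog_arm:
  motion:
    - [[40, -30, 0], 0]
    - [[80, -60, 0], 0]
    - [[120, -90, 0], 0]
    - [[160, -120, 0], 0]
    - [[200, -150, 0], 0]

```text
t: 2.0
eef_pos: [503.4, -111.8, 239.9]
tcp_rot: [3.141, -0.0, 0.46]
ft_force: [0.6, -0.8, 0.0]
opening: 0.7
grip_force: 0.0
```

Emit:
jog_arm:
  motion:
    - [[40, -30, 0], -0.14]
    - [[80, -60, 0], -0.28]
    - [[111, -85, 0], -0.42]
    - [[111, -85, 0], -0.56]
    - [[111, -85, 0], -0.7]

```text
t: 2.5
eef_pos: [564.7, 13.1, 239.4]
tcp_rot: [-3.142, 0.0, 1.168]
ft_force: [0.9, 0.3, -0.0]
opening: 0.698
grip_force: 0.0
```

Emit:
jog_arm:
  motion:
    - [[0, 0, 20], -0.1]
    - [[0, 0, 40], -0.13]
    - [[0, 0, 40], -0.13]

```text
t: 2.8
eef_pos: [563.5, 11.8, 197.7]
tcp_rot: [-3.138, 0.001, 1.29]
ft_force: [-0.6, 0.1, 0.1]
opening: 0.703
grip_force: 0.0
```

```bash
python3 ax.py wrist; python3 -c "
from cell import state;print(state())"; ls pics
```

```text
wrist [565.   11.7] [0.2957 0.9553] yaw of y 1.2706 len 152.4
[564.64  11.66 199.99] [-3.1415e+00  1.0000e-04  1.2886e+00] t 2.9
turn world [np.float64(-3.1596), np.float64(-0.018)]
tool shift [0.1 0.3 0. ]
{'t': 2.9, 'joints': array([-9.62826593e-02,  4.50170641e-01,  1.75460860e+00, -8.12712235e-05,
        9.36916397e-01,  1.85960489e-01]), 'qvel': array([-0.0012185 , -0.0164747 , -0.01458235,  0.00060056,  0.00187967,
        0.00112398]), 'tau': array([ 3.44155286e-02, -5.40294886e+01, -2.19594222e+01,  6.71246694e-02,
       -5.35879971e-02, -7.87850702e-02]), 'eef_pos': array([564.63991782,  11.65674917, 199.98893101]), 'tcp_rot': array([-3.14150355e+00,  8.33900496e-05,  1.28860132e+00]), 'ft_force': array([-0.20014857, -0.21158273,  0.49474631]), 'moment': array([-0.09817313, -0.08931299,  0.02438706]), 'grip_force': 0.0, 'opening': 0.6977341779311816}
side.png
top.png
wrist_290.png
```

View pics/wrist_290.png

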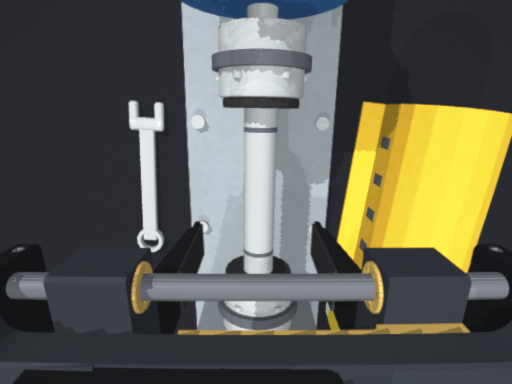

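The wrist view shows the shaft centred between the fingers: axis at columns 258–260, fingers at about 195 and 320. The guard and spanner are clear. I'll descend and grip.

Emit:
jog_arm:
  motion:
    - [[0, 0, 30], 0.01]
    - [[0, 0, 60], 0.01]
    - [[0, 0, 90], 0.01]
    - [[0, 0, 109], 0.01]
    - [[0, 0, 109], 0.01]

```text
t: 3.4
eef_pos: [564.1, 11.6, 89.5]
tcp_rot: [-3.139, 0.001, 1.279]
ft_force: [0.2, 0.1, 0.7]
opening: 0.701
grip_force: 0.0
```

Emit:
jog_arm:
  motion:
    - [[0, 0, 0], 0]
    - [[0, 0, 0], 0]
    - [[0, 0, 0], 0]
    - [[0, 0, 0], 0]
    - [[0, 0, 0], 0]
  grip: 1

```text
t: 3.9
eef_pos: [564.6, 11.7, 91.1]
tcp_rot: [3.141, -0.0, 1.28]
ft_force: [0.1, 0.2, 0.8]
opening: 0.333
grip_force: 0.0
```

Emit:
jog_arm:
  motion:
    - [[0, 0, 0], 0]
    - [[0, 0, 0], 0]
    - [[0, 0, 0], 0]

```text
t: 4.2
eef_pos: [565.0, 11.6, 91.0]
tcp_rot: [3.14, -0.0, 1.28]
ft_force: [2.8, -1.0, 4.2]
opening: 0.29
grip_force: 30.0
```

Emit:
jog_arm:
  motion:
    - [[0.2, 0, 0], 0]
    - [[0.4, 0, 0], 0]
    - [[0.6, 0, 0], 0]
    - [[0.6, 0, 0], 0]

```text
t: 4.6
eef_pos: [565.1, 11.9, 91.0]
tcp_rot: [3.14, 0.0, 1.28]
ft_force: [2.4, -3.1, 5.3]
opening: 0.29
grip_force: 30.0
```

Emit:
jog_arm:
  motion:
    - [[0.2, 0, 0], 0]
    - [[0.4, 0, 0], 0]
    - [[0.6, 0, 0], 0]
    - [[0.6, 0, 0], 0]

```text
t: 5.0
eef_pos: [565.2, 12.5, 91.0]
tcp_rot: [3.14, 0.0, 1.28]
ft_force: [2.0, -3.8, 5.4]
opening: 0.287
grip_force: 30.0
```

Emit:
jog_arm:
  motion:
    - [[0.2, 0, 0], 0]
    - [[0.4, 0, 0], 0]
    - [[0.7, 0, 0], 0]
    - [[0.7, 0, 0], 0]

```text
t: 5.4
eef_pos: [565.4, 13.2, 91.0]
tcp_rot: [3.14, 0.0, 1.28]
ft_force: [1.9, -3.4, 5.1]
opening: 0.285
grip_force: 30.0
```

Emit:
jog_arm:
  motion:
    - [[0.2, 0, 0], 0]
    - [[0.4, 0, 0], 0]
    - [[0.7, 0, 0], 0]
    - [[0.7, 0, 0], 0]

```text
t: 5.8
eef_pos: [565.6, 13.8, 91.0]
tcp_rot: [3.14, 0.0, 1.28]
ft_force: [1.4, -3.1, 6.6]
opening: 0.286
grip_force: 30.0
```

Emit:
jog_arm:
  motion:
    - [[0.2, 0, 0], 0]
    - [[0.4, 0, 0], 0]
    - [[0.7, 0, 0], 0]
    - [[0.7, 0, 0], 0]

```text
t: 6.2
eef_pos: [565.7, 14.2, 91.0]
tcp_rot: [3.14, 0.001, 1.28]
ft_force: [1.6, -5.6, 5.2]
opening: 0.29
grip_force: 30.0
```

Emit:
jog_arm:
  motion:
    - [[0.1, 0, 0], 0]
    - [[0.2, 0, 0], 0]
    - [[0.4, 0, 0], 0]
    - [[0.4, 0, 0], 0]

```text
t: 6.6
eef_pos: [565.8, 14.4, 91.0]
tcp_rot: [3.141, 0.001, 1.28]
ft_force: [0.9, -7.3, 6.7]
opening: 0.292
grip_force: 30.0
```

Emit:
jog_arm:
  motion:
    - [[0.2, 0, 0], 0]
    - [[0.4, 0, 0], 0]
    - [[0.5, 0, 0], 0]
    - [[0.5, 0, 0], 0]

```text
t: 7.0
eef_pos: [565.9, 14.6, 91.0]
tcp_rot: [3.141, 0.001, 1.28]
ft_force: [-0.4, -9.8, 5.5]
opening: 0.285
grip_force: 30.0
```

Emit:
jog_arm:
  motion:
    - [[0.2, 0, 0], 0]
    - [[0.4, 0, 0], 0]
    - [[0.5, 0, 0], 0]
    - [[0.5, 0, 0], 0]

```text
t: 7.4
eef_pos: [565.9, 14.8, 91.0]
tcp_rot: [3.141, 0.002, 1.28]
ft_force: [0.0, -12.3, 6.8]
opening: 0.291
grip_force: 30.0
```

Emit:
jog_arm:
  motion:
    - [[0.2, 0, 0], 0]
    - [[0.3, 0, 0], 0]
    - [[0.3, 0, 0], 0]
    - [[0.3, 0, 0], 0]
    - [[0.3, 0, 0], 0]

```text
t: 7.9
eef_pos: [566.0, 14.9, 91.0]
tcp_rot: [3.141, 0.002, 1.28]
ft_force: [-0.7, -14.6, 6.4]
opening: 0.289
grip_force: 30.0
```

Emit:
jog_arm:
  motion:
    - [[0, 0, 0], 0]
    - [[0, 0, 0], 0]
    - [[0, 0, 0], 0]
    - [[0, 0, 0], 0]

```text
t: 8.3
eef_pos: [566.0, 14.9, 91.0]
tcp_rot: [3.141, 0.002, 1.28]
ft_force: [-0.5, -13.2, 6.3]
opening: 0.29
grip_force: 30.0
```

Emit:
jog_arm:
  motion:
    - [[-1.5, 0, 0], 0]
    - [[-3, 0, 0], 0]
    - [[-4.5, 0, 0], 0]
    - [[-5.5, 0, 0], 0]
    - [[-5.5, 0, 0], 0]

```text
t: 8.8
eef_pos: [564.9, 11.3, 91.0]
tcp_rot: [3.14, -0.0, 1.28]
ft_force: [3.3, -0.3, 5.2]
opening: 0.287
grip_force: 30.0
```

Emit:
jog_arm:
  motion:
    - [[-0.2, 0, 0], 0]
    - [[-0.4, 0, 0], 0]
    - [[-0.7, 0, 0], 0]
    - [[-0.7, 0, 0], 0]

```text
t: 9.2
eef_pos: [564.7, 10.8, 91.0]
tcp_rot: [3.14, -0.001, 1.28]
ft_force: [3.2, 1.7, 4.9]
opening: 0.29
grip_force: 30.0
```

Emit:
jog_arm:
  motion:
    - [[-0.4, 0, 0], 0]
    - [[-0.8, 0, 0], 0]
    - [[-1.2, 0, 0], 0]
    - [[-1.2, 0, 0], 0]

```text
t: 9.6
eef_pos: [564.4, 9.6, 91.0]
tcp_rot: [3.14, -0.001, 1.28]
ft_force: [3.7, 1.1, 5.4]
opening: 0.286
grip_force: 30.0
```

Emit:
jog_arm:
  motion:
    - [[-0.4, 0, 0], 0]
    - [[-0.8, 0, 0], 0]
    - [[-1.2, 0, 0], 0]
    - [[-1.2, 0, 0], 0]

```text
t: 10.0
eef_pos: [564.0, 8.5, 91.0]
tcp_rot: [3.14, -0.001, 1.28]
ft_force: [3.5, 1.6, 5.4]
opening: 0.292
grip_force: 30.0
```

Emit:
jog_arm:
  motion:
    - [[-0.4, 0, 0], 0]
    - [[-0.8, 0, 0], 0]
    - [[-1.2, 0, 0], 0]
    - [[-1.2, 0, 0], 0]

```text
t: 10.4
eef_pos: [563.6, 7.3, 91.0]
tcp_rot: [3.14, -0.001, 1.28]
ft_force: [2.9, 2.5, 4.4]
opening: 0.289
grip_force: 30.0
```

Emit:
jog_arm:
  motion:
    - [[-0.4, 0, 0], 0]
    - [[-0.8, 0, 0], 0]
    - [[-1.2, 0, 0], 0]
    - [[-1.2, 0, 0], 0]

```text
t: 10.8
eef_pos: [563.3, 6.1, 91.0]
tcp_rot: [3.14, -0.001, 1.28]
ft_force: [3.4, 2.4, 5.7]
opening: 0.29
grip_force: 30.0
```

Emit:
jog_arm:
  motion:
    - [[-0.4, 0, 0], 0]
    - [[-0.8, 0, 0], 0]
    - [[-1.2, 0, 0], 0]
    - [[-1.2, 0, 0], 0]

```text
t: 11.2
eef_pos: [563.1, 5.4, 91.0]
tcp_rot: [3.14, -0.001, 1.28]
ft_force: [4.5, 5.0, 5.2]
opening: 0.29
grip_force: 30.0
```

Emit:
jog_arm:
  motion:
    - [[-0.2, 0, 0], 0]
    - [[-0.4, 0, 0], 0]
    - [[-0.7, 0, 0], 0]
    - [[-0.7, 0, 0], 0]

```text
t: 11.6
eef_pos: [563.0, 5.1, 91.0]
tcp_rot: [3.14, -0.002, 1.28]
ft_force: [4.5, 8.8, 4.5]
opening: 0.288
grip_force: 30.0
```

Emit:
jog_arm:
  motion:
    - [[-0.2, 0, 0], 0]
    - [[-0.4, 0, 0], 0]
    - [[-0.6, 0, 0], 0]
    - [[-0.6, 0, 0], 0]
    - [[-0.6, 0, 0], 0]

```text
t: 12.1
eef_pos: [562.9, 4.8, 91.0]
tcp_rot: [3.14, -0.002, 1.28]
ft_force: [5.4, 12.1, 4.7]
opening: 0.289
grip_force: 30.0
```

Emit:
jog_arm:
  motion:
    - [[0, 0, 0], 0]
    - [[0, 0, 0], 0]
    - [[0, 0, 0], 0]
    - [[0, 0, 0], 0]
    - [[0, 0, 0], 0]

```text
t: 12.6
eef_pos: [562.9, 4.9, 91.0]
tcp_rot: [3.14, -0.002, 1.28]
ft_force: [6.4, 12.2, 4.2]
opening: 0.288
grip_force: 30.0
```

Emit:
jog_arm:
  motion:
    - [[1.7, 0, 0], 0]
    - [[3.4, 0, 0], 0]
    - [[5.1, 0, 0], 0]
    - [[6.8, 0, 0], 0]
    - [[6.5, 0, 0], 0]

```text
t: 13.1
eef_pos: [564.4, 9.9, 91.0]
tcp_rot: [3.14, -0.0, 1.28]
ft_force: [4.2, 2.1, 4.7]
opening: 0.288
grip_force: 30.0
```

Emit:
jog_arm:
  motion:
    - [[0, 0, 0], 0]
    - [[0, 0, 0], 0]
    - [[0, 0, 0], 0]

```text
t: 13.4
eef_pos: [564.4, 9.9, 91.0]
tcp_rot: [3.14, -0.0, 1.28]
ft_force: [2.5, 0.4, 5.8]
opening: 0.282
grip_force: 30.0
```

Emit:
jog_arm:
  motion:
    - [[0, 0, 0], 0]
    - [[0, 0, 0], 0]
    - [[0, 0, 0], 0]
    - [[0, 0, 0], 0]
    - [[0, 0, 0], 0]
  grip: 0.3

```text
t: 13.9
eef_pos: [563.7, 9.8, 90.5]
tcp_rot: [-3.141, 0.0, 1.28]
ft_force: [-0.4, 0.1, 0.2]
opening: 0.649
grip_force: 0.0
```

Emit:
jog_arm:
  motion:
    - [[0, 0, -30], 0]
    - [[0, 0, -60], 0]
    - [[0, 0, -90], 0]
    - [[0, 0, -120], 0]
    - [[0, 0, -120], 0]

```text
t: 14.4
eef_pos: [565.1, 9.7, 214.3]
tcp_rot: [3.136, -0.001, 1.28]
ft_force: [0.8, -0.1, -1.0]
opening: 0.7
grip_force: 0.0
```

Emit:
jog_arm:
  motion:
    - [[0, 0, 0], 0]
    - [[0, 0, 0], 0]
    - [[0, 0, 0], 0]
    - [[0, 0, 0], 0]
    - [[0, 0, 0], 0]

```text
t: 14.9
eef_pos: [563.8, 9.8, 210.1]
tcp_rot: [-3.141, 0.0, 1.28]
ft_force: [0.4, 0.3, 0.6]
opening: 0.697
grip_force: 0.0
```

```bash
python3 ax.py wrist; python3 -c "
from cell import *
print(job_done())"
```

```text
wrist [564.4  10.8] [0.2949 0.9555] yaw of y 1.2715 len 154.3
[563.86   9.76 210.35] [-3.1412e+00  2.0000e-04  1.2798e+00] t 15.0
turn world [np.float64(-3.1499), np.float64(-0.0083)]
tool shift [1.2 0.2 0. ]
the job is handed in; nothing more can be done
None
```

I pressed the shaft against the motor stop and then the pump stop, about 10 N each by the wrist force, found roughly 9 mm of float, then left it about midway, released, with the arm clear; the job is handed in (no verdict was returned).

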